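# Set the serving boards out over the pick-up step

### The job

Make the two wooden serving boards on the steel pick-up step ready to be taken: push each one along the step toward you until its slotted end overhangs the step's front edge by 45 mm, so that the whole hand slot is just clear of the edge, with the board lying flat and square to the edge. Only slide the boards with the fingertips, without gripping, lifting or tipping them, and leave everything else where it is.

Things in the scene. Friction and masses are not known exactly. Their poses are not given: they have to be found in the camera images.
- step: low steel pick-up step (a bench riser) that stands fixed on the table: flat smooth top 250 mm deep, 400 mm wide, 60 mm above the table, no rim. Origin: middle of its front edge (the edge toward the robot), at table level; x points from the front edge back over the step, square to that edge; y along the front edge; z up. A board's overhang is how far its front end lies at negative x here
- long_board: the longer of two flat dark wooden serving boards, 170 x 90 x 10 mm, about 0.25 kg (0.17 to 0.35), loose, lying flat on the step. Origin: middle of its front end (the end with the hand slot, nearest the robot), on the underside; x points from that end along the board to its plain back end, 170 mm away; z up. The hand slot is 22 mm along x, 55 mm wide, and lies 14 to 36 mm behind the front end
- long_board_back (a point): middle of the plain back end of the longer board (away from the robot), half-way up its 10 mm thickness
- short_board: the shorter of two flat dark wooden serving boards, 130 x 90 x 10 mm, about 0.25 kg (0.17 to 0.35), loose, lying flat on the step. Origin: middle of its front end (the end with the hand slot, nearest the robot), on the underside; x points from that end along the board to its plain back end, 130 mm away; z up. The hand slot is 22 mm along x, 55 mm wide, and lies 14 to 36 mm behind the front end
- short_board_back (a point): middle of the plain back end of the shorter board (away from the robot), half-way up its 10 mm thickness
- garlic: garlic bulb, 53 mm wide and 53 mm tall, standing on the step near its front edge between the boards; origin under its centre; a bystander to be left where it is
- pizza_cutter: pizza wheel with black handle, 100 x 238 x 33 mm, lying on the table to the right of the step; origin under its centre; a bystander to be left where it is
- tomato_b: tomato, 74 x 72 x 69 mm, on the table to the left of the step; origin under its centre; a bystander to be left where it is
- bench_scraper: bench scraper with wooden handle, 104 x 152 x 27 mm, lying on the table at the left; origin under its centre; a bystander to be left where it is
There are look-alikes about, which are no part of the job. What is shaped like the short_board but green or orange is not meant.

How it is judged:
By the outcome, as a careful person would: the job done as asked, in the order asked, and still so for the second after the job is handed in, with the robot touching nothing.
It also fails if it takes over 56 s, if anything falls off the work surface, if the arm or the gripper's body presses on something with over 40 N, if the wrist force passes 120 N, or if a joint passes its speed limit or range.

### The arm

A 6-joint arm with a two-finger parallel gripper is mounted at the origin on a cart in front of the work surface, level with it; the furniture and walls round the work are solid. World frame = base frame: x ahead of the robot, y to its left, z up, the work surface at z = 0. Lengths are in m, angles in rad, forces in N, time in s.
With the tool pointing down it reaches from about 0.35 to 0.95 m from the base axis. Payload 17.4 kg.
Tool frame: the origin (TCP) lies between the finger pads; the fingertips stand 17 mm ahead of it and the grasp point (between the pads) lies 2 mm behind it; z points along the fingers, y is the direction in which the jaws open and shut (so a half turn about z gives the same grasp; the last joint's range is limited). The gripper opens to 93 mm and grips with 3 to 60 N. Pads are 15 mm wide; open, the fingers measure 128 mm over their backs; the gripper's body (75 mm by 188 mm) begins 65 mm behind the grasp point.
Start: joints at [1.249, 0.116, 1.442, -0, 1.584, -0.038], TCP at [0.189, 0.648, 0.236] pointing down, gripper open.
Joint ranges: [-2.83, 2.83], [-0.83, 2.19], [0.07, 2.5], [-1.14, 4.28], [0.01, 3], [-2.97, 2.97]. Speed limits (rad/s): [1.89, 1.89, 2.22, 3.14, 3.14, 3.14].

### API

Orientations are given as a unit quaternion [w, x, y, z].
In Python, from cell import env, cams gives the robot as it stands.
- The arm moves only by the tool move_arm, never from a script. Its arguments are lists of equal length, an entry for each row: "gripper": the finger opening in cm, from 0 to 9.3; "translation": the shift along the tool's x, y, z in cm, a list of three; "roll": the turn about the tool's z in degrees. In form: {"gripper": [gripper, ...], "translation": [[dx, dy, dz], ...], "roll": [roll, ...]}. A call has 1 to 8 rows; each row shifts and turns the commanded pose from where the row before left it, along the tool's axes as they then stand; what a row does not reach is not made up. A row lasts 1/8 s, in which the tool goes at most 62.5 mm and 10.7 degrees, less where a joint would pass 70% of its speed; a pose out of reach is approached as far as the arm can. A call is refused whole if a number of a shift passes 6.25 or a number of a turn 10.7, either way. A call with a gripper value outside its range is refused whole. The fingers move at their own pace and stop on an object; "grip_force" is the grip in N (left out, the last holds). Time passes only in rows, so rows that do not move let the fingers close. It gives the time, the measured TCP pose, the force and the opening at its end, in the units of the state.
- env.read_state(): the state, without advancing time (a new reading comes with each control period).
- cams.capture(name): name is "scene" or "top" or "wrist"; returns a dict with "image" (480x640x3 uint8, red, green, blue), "vertical_fov" (degrees; the focal length in pixels is half the picture's height over the tangent of half this angle, whatever the lens; pixels are square), "cx", "cy" (the principal point, pixels), "D" ([k1, k2, p1, p2, k3] as OpenCV has them; the pictures are not rectified), "position" and "rotation" of the camera in the world; the wrist camera has in their place "T_tool_cam" (4x4, takes a point from camera to tool coordinates, whose origin is the TCP and whose axes are the flange's). Camera axes: x right, y up, looking along -z (the intrinsics and any distortion apply to the point x, -y, -z); pixel columns grow to the right and rows downward; lengths in m; the calibration is good to about 2 mm. A picture is of the moment at which its call begins: read the wrist's pose just before it. There is no depth.
- env.sign_off(): hands the job in, once; it reports no verdict.
The state is a dict: "time_s": time; "joints": joint angles; "joint_velocities": joint speeds; "effort": joint torques, N m; "tcp_pos": TCP position; "tool_rot": TCP orientation; "contact_force": force on the tool from outside, world axes, zero at the start; "wrist_torque": the same for the moment, N m; "finger_gap": finger opening in m.
Only numpy, scipy, OpenCV 4.12 (cv2) and the standard library are available. Lean on these libraries where they do the work, as an engineer would, in place of code of your own. Each camera call takes 0.05 s, during which the arm holds its last target.

## Working session

There is one attempt and no reset: what is moved stays moved. The work goes in short steps, Python scripts to look and compute and a tool call to move; the robot and the scene stay as the last step left them, time stands still between calls to the robot, and variables do not carry over. Pictures are saved under pics/ and viewed, and the job is handed in when it is done.

Besides the shell and the picture viewer there is one more tool, called as name([rows], argument=value, ...), one row to a line, values as JSON. move_arm: Moves the arm, as the interface text tells. Its arguments: {"type":"object","properties":{"gripper":{"type":"array","items":{"type":"number"}},"translation":{"type":"array","items":{"type":"array","items":{"type":"number"}}},"roll":{"type":"array","items":{"type":"number"}},"grip_force":{"type":"number"}},"required":["gripper","translation","roll"]}

```bash
mkdir -p pics; ls; python3 - <<'E'
from cell import env,cams
import cv2
s=env.read_state()
print(s)
for n in ["scene","top"]:
    c=cams.capture(n)
    cv2.imwrite(f"pics/{n}0.png",c["image"][:,:,::-1])
    print({k:v for k,v in c.items() if k!="image"})
E
```

```text
pics
{'time_s': 0.0, 'joints': array([ 1.24922413e+00,  1.16498621e-01,  1.44228164e+00,  1.57732026e-05,
        1.58399716e+00, -3.77653973e-02]), 'joint_velocities': array([ 1.21053090e-04, -4.11774883e-04, -4.60452392e-05,  6.66783098e-04,
       -5.40252602e-04, -1.23280758e-03]), 'effort': array([-9.43719788e-04, -7.21242714e+01, -6.22630477e+01,  7.79241929e-02,
        2.34938564e-02, -8.50933634e-05]), 'tcp_pos': array([0.18893018, 0.6478232 , 0.23488648]), 'tool_rot': array([-1.13619688e-04,  1.41427512e-01,  9.89948437e-01, -5.81435998e-04]), 'contact_force': array([ 0.27131304, -0.04054556, -0.27321252]), 'wrist_torque': array([-0.04782071, -0.03996416,  0.02566142]), 'finger_gap': 0.09295812780190717}
{'vertical_fov': 49.559152842827366, 'cx': 317.33859100071055, 'cy': 244.2217654849425, 'D': array([-0.13003488,  0.        ,  0.        ,  0.        ,  0.        ]), 'position': array([-0.71913009,  1.10220921,  0.76661214]), 'rotation': array([-0.32503429, -0.2278301 ,  0.50578068,  0.7659191 ])}
{'vertical_fov': 53.305513469342145, 'cx': 314.670874190547, 'cy': 238.43218336218385, 'D': array([-0.12585636,  0.        ,  0.        ,  0.        ,  0.        ]), 'position': array([0.25702265, 0.01730053, 1.40584896]), 'rotation': array([-0.69429387, -0.06303943,  0.06808014,  0.71368561])}
```

View pics/top0.png

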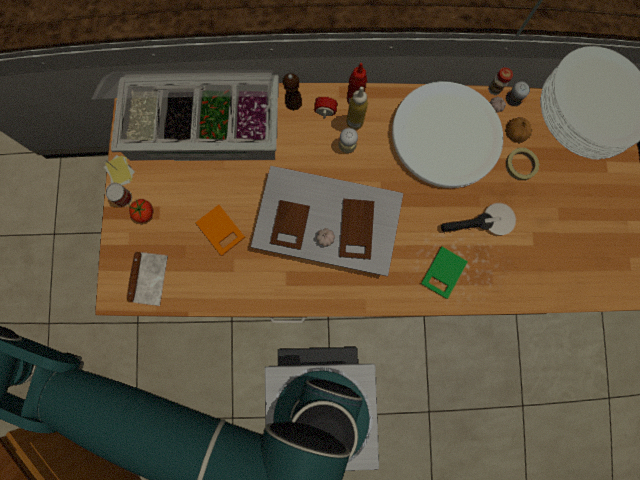

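View pics/scene0.png

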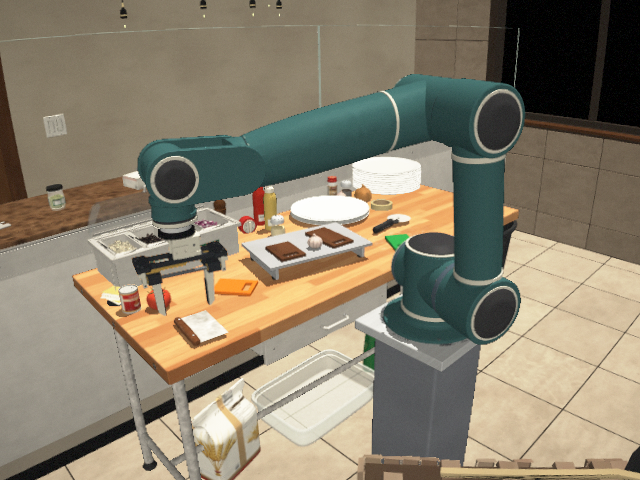

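Top view: the step spans about (270,168)–(403,190)–(388,274)–(250,247). The dark short board is at (290,225), the dark long board at (357,228), and the garlic at (325,238). The orange (220,230) and green (444,272) boards lie on the table and are look-alikes; only the two dark wooden ones on the step fit. I'll enlarge a crop to confirm this.

```bash
cat > h.py <<'E'
import numpy as np,cv2
from scipy.spatial.transform import Rotation as R
def q(w): return R.from_quat([w[1],w[2],w[3],w[0]]).as_matrix()
def K(c):
    f=240/np.tan(np.radians(c["vertical_fov"])/2)
    return np.array([[f,0,c["cx"]],[0,f,c["cy"]],[0,0,1.]])
def campose(c,s=None):
    if "T_tool_cam" in c:
        T=np.eye(4);T[:3,:3]=q(s["tool_rot"]);T[:3,3]=s["tcp_pos"];T=T@c["T_tool_cam"];return T[:3,:3],T[:3,3]
    return q(c["rotation"]),np.array(c["position"])
def px2w(c,uv,z,s=None):
    Rm,p=campose(c,s)
    u=cv2.undistortPoints(np.array(uv,float).reshape(-1,1,2),K(c),np.array(c["D"])).reshape(-1,2)
    d=np.c_[u[:,0],-u[:,1],-np.ones(len(u))]@Rm.T
    return p+d*((np.asarray(z)-p[2])/d[:,2])[:,None]
def w2px(c,P,s=None):
    Rm,p=campose(c,s)
    X=(np.atleast_2d(P)-p)@Rm; X=X*[1,-1,-1]
    return cv2.projectPoints(X.reshape(-1,1,3),np.zeros(3),np.zeros(3),K(c),np.array(c["D"]))[0].reshape(-1,2)
E
python3 - <<'E'
import cv2
im=cv2.imread("pics/top0.png")[155:285,240:415]
cv2.imwrite("pics/crop0.png",cv2.resize(im,None,fx=4.5,fy=4.5,interpolation=cv2.INTER_CUBIC))
E
```

```text
(no output)
```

View pics/crop0.png

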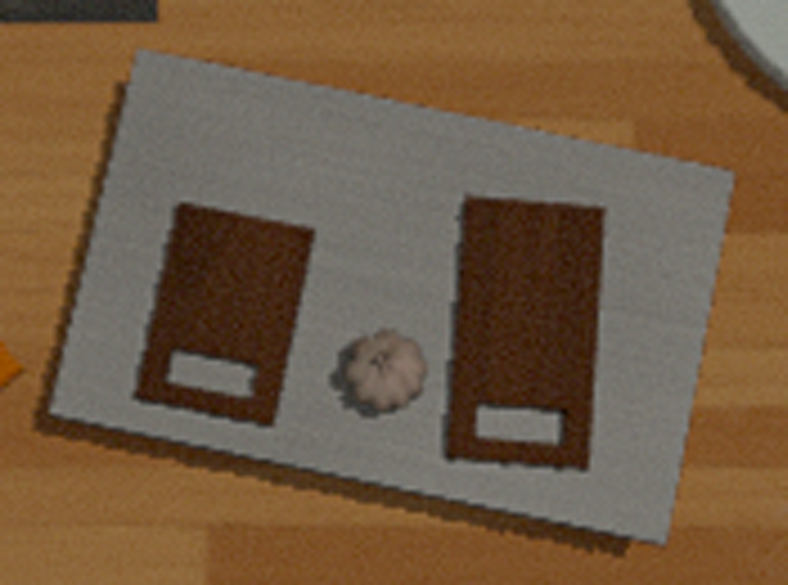

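The crop shows both dark wooden boards with their slots toward the front edge. Their corners are clear. The long board is turned about 8° relative to the step, and the garlic sits between the boards.

```bash
cat > m0.py <<'E'
from h import *
from cell import env,cams
c=cams.capture("top")
f=lambda L:[((x+.5)/4.5-.5+240,(y+.5)/4.5-.5+155) for x,y in L]
st=px2w(c,f([(136,50),(734,172),(664,545),(50,413)]),[.06]*4)  # BL BR FR FL
print("step",st.round(4).tolist()); 
for i in range(4): print(np.linalg.norm(st[i]-st[(i+1)%4]).round(4),end=' ')
# fit rectangle 
from scipy.optimize import least_squares
def fit(P,L,W):
    def rect(t):
        ex=np.array([np.cos(t[2]),np.sin(t[2])]);ey=np.array([-ex[1],ex[0]])
        o=t[:2]
        return np.array([o+L*ex+W/2*ey,o+L*ex-W/2*ey,o-W/2*ey,o+W/2*ey])
    g=[*(P[2:,:2].mean(0)),0.]
    r=least_squares(lambda t:(rect(t)-P[:,:2]).ravel(),g);return r.x,np.abs(r.fun).max()
s,e=fit(st,.25,.4);print("\nstep",s,np.degrees(s[2]),e)
Sb=px2w(c,f([(179,204),(314,229),(273,426),(135,398)]),[.07]*4)
Lb=px2w(c,f([(464,196),(604,207),(588,469),(445,459)]),[.07]*4)
for n,P,L in(("short",Sb,.13),("long",Lb,.17)):
    b,e=fit(P,L,.09)
    d=b[:2]-s[:2];ex=np.array([np.cos(s[2]),np.sin(s[2])]);ey=np.array([-ex[1],ex[0]])
    print(n,b,"err",e,"in step",d@ex,d@ey,"rel yaw",np.degrees(b[2]-s[2]),"back",b[:2]+L*np.array([np.cos(b[2]),np.sin(b[2])]))
g=px2w(c,f([(380,370)]),[.09]);d=g[0,:2]-s[:2];print("garlic",g,d@ex,d@ey)
E
python3 m0.py
```

```text
step [[0.7321, 0.1306, 0.06], [0.6388, -0.2581, 0.06], [0.3966, -0.1983, 0.06], [0.4915, 0.1876, 0.06]]
0.3997 0.2495 0.3974 0.2473 
step [ 0.44329912 -0.00508022 -0.23802449] -13.637798823556862 0.0017220366285781996
short [ 0.48768518  0.08906136 -0.22620961] err 0.0008070251970038883 in step 0.020937613285588942 0.10195280969886274 rel yaw 0.6769431200636645 back [0.61437324 0.05990427]
long [ 0.4498332  -0.10665747 -0.10810315] err 0.0009113762762116839 in step 0.030300077167380857 -0.0971727258682632 rel yaw 7.443944554652009 back [ 0.61884084 -0.12499924]
garlic [[ 0.50791544 -0.02202231  0.09      ]] 0.0667891673347662 -0.0012289711468818452
```

```bash
cat > plan.py <<'E'
import sys
from h import *
from cell import env
s=env.read_state(); Rm=q(s["tool_rot"])
yaw=np.degrees(np.arctan2(Rm[1,0],Rm[0,0]))
print("t",s["time_s"],"tcp",s["tcp_pos"].round(4),"toolx yaw",yaw.round(2),"tilt",np.degrees(np.arccos(-Rm[2,2])).round(2),"F",s["contact_force"].round(1),"j",s["joints"].round(2),s["finger_gap"])
if len(sys.argv)>3:
    t=np.array([float(a) for a in sys.argv[1:4]])
    y=float(sys.argv[4]) if len(sys.argv)>4 else None
    if y is not None:
        print("roll needed",-(y-yaw)); a=np.radians(y)
        Rm=np.c_[[np.cos(a),np.sin(a),0],[np.sin(a),-np.cos(a),0],[0,0,-1]]
    print("shift cm (after roll)",(Rm.T@(t-s["tcp_pos"])*100).round(2))
E
python3 - <<'E'
from h import *
from cell import env,cams
c=cams.capture("wrist");print(c["T_tool_cam"].round(4),c["vertical_fov"],c["D"])
c=cams.capture("top")
print(px2w(c,[(348,148),(357,128),(400,160),(325,115),(277,155)],[0]*5).round(3))
E
python3 plan.py 0.56 -0.02 0.30 166.36
```

```text
[[ 7.000e-04  9.548e-01  2.971e-01  8.330e-02]
 [ 1.000e+00 -5.000e-04 -6.000e-04  6.000e-04]
 [-5.000e-04  2.971e-01 -9.548e-01 -1.489e-01]
 [ 0.000e+00  0.000e+00  0.000e+00  1.000e+00]] 70.0382361007321 [-0.01675137  0.          0.          0.          0.        ]
[[ 0.805 -0.108  0.   ]
 [ 0.872 -0.14   0.   ]
 [ 0.762 -0.269  0.   ]
 [ 0.918 -0.04   0.   ]
 [ 0.788  0.113  0.   ]]
t 0.25 tcp [0.189  0.6479 0.2353] toolx yaw 163.74 tilt 0.03 F [-0.8  0.3 -0.3] j [ 1.25  0.12  1.44  0.    1.58 -0.04] 0.09280260970305425
roll needed -2.621346653193143
shift cm (after roll) [-51.81 -56.16  -6.47]
```

move_arm([
  [0, 0, -2],
  [-3.4, -3.7, -1.5],
  [-3.4, -3.7, -1.5],
  [-3.4, -3.7, -1.5],
  [-3.4, -3.7, 0],
  [-3.4, -3.7, 0],
  [-3.4, -3.7, 0],
  [-3.4, -3.7, 0],
], gripper=[4, 4, 4, 4, 4, 4, 4, 4], roll=[-2.6, 0, 0, 0, 0, 0, 0, 0])

```text
time_s: 1.25
tcp_pos: [0.3595, 0.3386, 0.3007]
tool_rot: [0.0, 0.119, 0.993, 0.0]
contact_force: [1.3, -0.8, 0.5]
finger_gap: 0.0399
```

move_arm([
  [-3.4, -3.7, 0],
  [-3.4, -3.7, 0],
  [-3.4, -3.7, 0],
  [-3.4, -3.7, 0],
  [-3.4, -3.7, 0],
  [-3.4, -3.7, 0],
  [-3.4, -3.7, 0],
  [-3.4, -3.7, 0],
], gripper=[4, 4, 4, 4, 4, 4, 4, 4], roll=[0, 0, 0, 0, 0, 0, 0, 0])

```text
time_s: 2.25
tcp_pos: [0.554, -0.0134, 0.3007]
tool_rot: [0.0, 0.119, 0.993, 0.0]
contact_force: [-0.4, 0.3, -0.3]
finger_gap: 0.0401
```

```bash
python3 plan.py 0.56 -0.02 0.30 166.36; python3 - <<'E'
from h import *
from cell import env,cams
c=cams.capture("wrist");cv2.imwrite("pics/w1.png",c["image"][:,:,::-1])
E
```

```text
t 2.25 tcp [ 0.554  -0.0134  0.3007] toolx yaw 166.33 tilt 0.02 F [-0.4  0.3 -0.3] j [-0.07 -0.16  1.61  0.    1.69 -1.4 ] 0.04008563892058839
roll needed -0.031753125538301674
shift cm (after roll) [-0.73 -0.5   0.07]
```

View pics/w1.png

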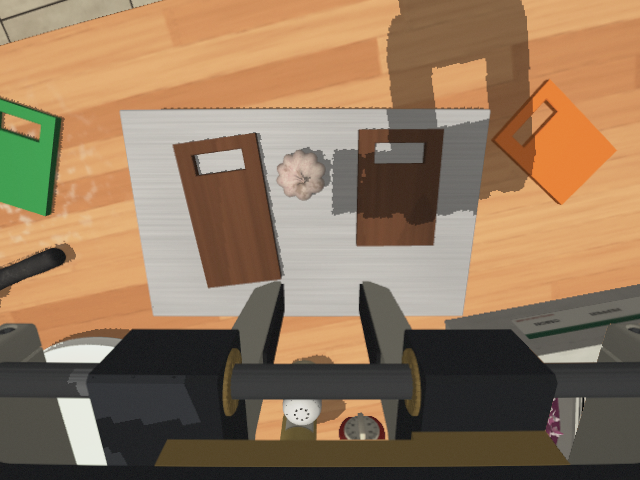

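Wrist view: the step's front edge is at row ~110, from (121,111) to (489,108). The long board has corners about (173,144), (257,133), (282,277), (208,287). The short board has corners about (359,128), (442,129), (434,245), (357,245). The garlic is at (303,174). I'll enlarge this to refine the corners.

```bash
python3 - <<'E'
import cv2
im=cv2.imread("pics/w1.png")
cv2.imwrite("pics/w1a.png",cv2.resize(im[100:300,110:310],None,fx=3,fy=3,interpolation=cv2.INTER_CUBIC))
cv2.imwrite("pics/w1b.png",cv2.resize(im[95:325,335:505],None,fx=2.6,fy=2.6,interpolation=cv2.INTER_CUBIC))
E
```

```text
(no output)
```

View pics/w1a.png

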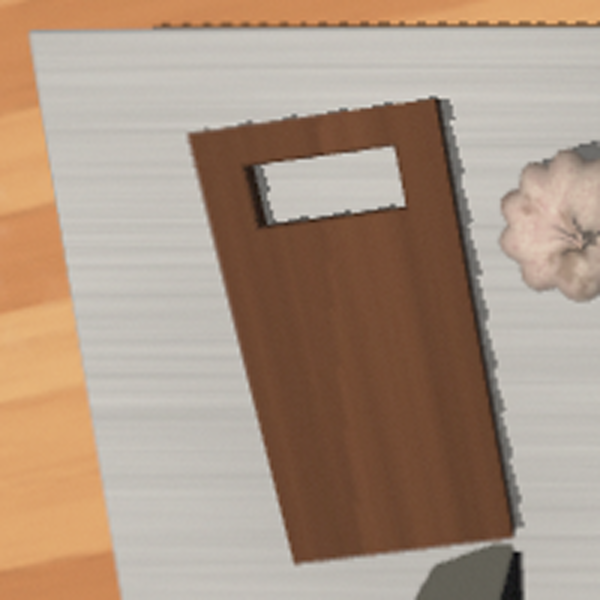

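View pics/w1b.png

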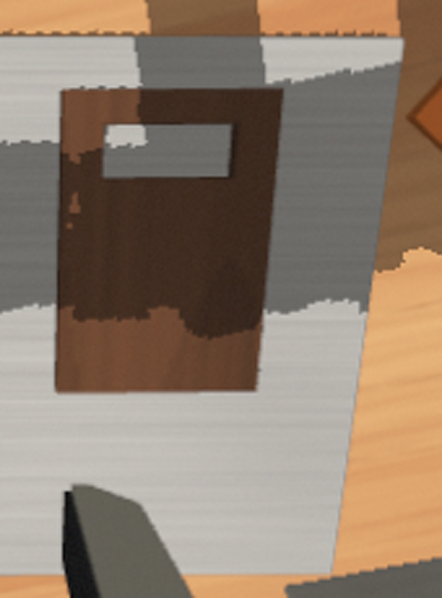

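```bash
cat > m1.py <<'E'
from h import *
from cell import env,cams
from scipy.optimize import least_squares
def fit(P,L,W):
    def rect(t):
        ex=np.array([np.cos(t[2]),np.sin(t[2])]);ey=np.array([-ex[1],ex[0]]);o=t[:2]
        return np.array([o+L*ex+W/2*ey,o+L*ex-W/2*ey,o-W/2*ey,o+W/2*ey])
    r=least_squares(lambda t:(rect(t)-P[:,:2]).ravel(),[*(P[2:,:2].mean(0)),0.]);return r.x,(r.fun*1000).round(1)
def rep(n,b,L,s):
    d=b[:2]-s[:2];ex=np.array([np.cos(s[2]),np.sin(s[2])]);ey=np.array([-ex[1],ex[0]])
    print(n,b.round(4),"front in step",(d@ex).round(4),(d@ey).round(4),"rel yaw",np.degrees(b[2]-s[2]).round(2),"back",(b[:2]+L*np.array([np.cos(b[2]),np.sin(b[2])])).round(4))
E
python3 - <<'E'
from m1 import *
s0=env.read_state();c=cams.capture("wrist")
A=lambda x,y:((x+.5)/3-.5+110,(y+.5)/3-.5+100)
B=lambda x,y:((x+.5)/2.6-.5+335,(y+.5)/2.6-.5+95)
# order: back-left(+y)=img right back, back-right, front-right, front-left
st=px2w(c,[B(332,573),(153,316),A(31,31),B(403,38)],[.06]*4,s0)
L=px2w(c,[A(512,537),A(296,563),A(189,133),A(434,99)],[.07]*4,s0)
S=px2w(c,[B(256,391),B(56,391),B(62,89),B(283,89)],[.07]*4,s0)
s,e=fit(st,.25,.4);print("step",s,np.degrees(s[2]),e)
np.save("step.npy",s)
for n,P,l in(("short",S,.13),("long",L,.17)):
    b,e=fit(P,l,.09);rep(n,b,l,s);print(e)
g=px2w(c,[(303,174)],[.085],s0);rep("garlic",np.r_[g[0,:2],0],0,s)
E
```

```text
step [ 0.44479749 -0.00829783 -0.23774671] -13.621882919053183 [ 2.1  1.4  0.5 -1.6 -1.6 -2.1 -1.   2.3]
short [ 0.4895  0.0862 -0.2323] front in step 0.0212 0.1024 rel yaw 0.31 back [0.616  0.0563]
[ 0.2 -0.1  0.8 -0.6 -0.3  0.1 -0.7  0.5]
long [ 0.4514 -0.1096 -0.1105] front in step 0.0303 -0.0969 rel yaw 7.29 back [ 0.6204 -0.1284]
[ 0.6  0.6  0.4 -0.8 -0.5 -0.5 -0.5  0.6]
garlic [ 0.5096 -0.0253  0.    ] front in step 0.067 -0.0012 rel yaw 13.62 back [ 0.5096 -0.0253]
```

```bash
cat > tgt.py <<'E'
import sys;from h import *
s=np.load("step.npy");ex=np.array([np.cos(s[2]),np.sin(s[2])]);ey=np.array([-ex[1],ex[0]])
x,y=map(float,sys.argv[1:3]);print(*(s[:2]+x*ex+y*ey).round(4))
E
T=$(python3 tgt.py .232 -.082); echo $T; python3 plan.py $T 0.08 166.37
```

```text
0.651 -0.1426
t 2.35 tcp [ 0.5547 -0.0152  0.2998] toolx yaw 166.15 tilt 0.08 F [-0.2  0.5 -0.7] j [-0.07 -0.15  1.61 -0.    1.69 -1.4 ] 0.03989175866170172
roll needed -0.22483701779816556
shift cm (after roll) [-12.36 -10.12  21.98]
```

move_arm([
  [-3.1, -2.5, 0],
  [-3.1, -2.5, 0],
  [-3.1, -2.5, 0],
  [-3.1, -2.6, 0],
  [0, 0, 5],
  [0, 0, 5],
  [0, 0, 5],
  [0, 0, 2],
], gripper=[3.5, 3.5, 3.5, 3.5, 3.5, 3.5, 3.5, 3.5], roll=[0, 0, 0, 0, 0, 0, 0, 0])

```text
time_s: 3.35
tcp_pos: [0.6491, -0.1385, 0.1277]
tool_rot: [-0.002, 0.119, 0.993, 0.0]
contact_force: [0.3, -0.4, 0.7]
finger_gap: 0.0352
```

```bash
python3 plan.py 0.651 -0.1426 0.08 166.37; python3 - <<'E'
from h import *
from cell import env,cams
c=cams.capture("wrist");cv2.imwrite("pics/w2.png",c["image"][:,:,::-1])
E
```

```text
t 3.35 tcp [ 0.6491 -0.1385  0.1277] toolx yaw 166.36 tilt 0.21 F [ 0.3 -0.4  0.7] j [-0.25  0.14  1.59  0.    1.41 -1.58] 0.03521077834664169
roll needed -0.012509471660479221
shift cm (after roll) [-0.28 -0.36  4.77]
```

View pics/w2.png

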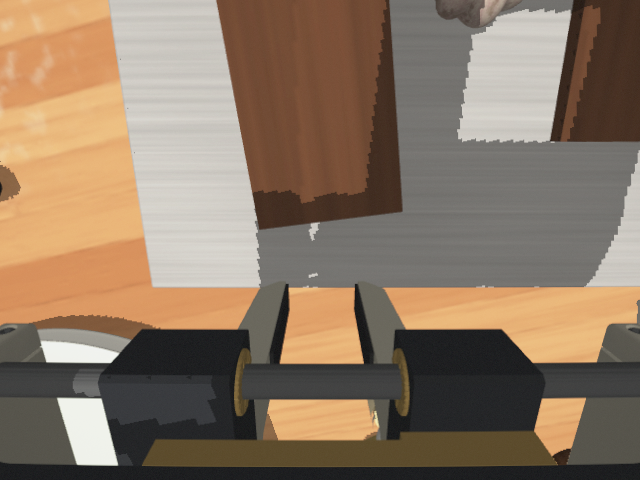

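move_arm([
  [0, -0.2, 2.5],
  [0, 0, 2.2],
  [0, 0, 0],
], gripper=[3.5, 3.5, 3.5], roll=[0, 0, 0])

```text
time_s: 3.78
tcp_pos: [0.6493, -0.1409, 0.0828]
tool_rot: [-0.001, 0.119, 0.993, 0.0]
contact_force: [-0.4, 0.2, -1.0]
finger_gap: 0.035
```

```bash
python3 plan.py 0.651 -0.1426 0.08 166.37; python3 - <<'E'
from h import *
from cell import env,cams
c=cams.capture("wrist");cv2.imwrite("pics/w3.png",c["image"][:,:,::-1])
E
```

```text
t 3.775 tcp [ 0.6493 -0.1409  0.0828] toolx yaw 166.34 tilt 0.1 F [-0.4  0.2 -1. ] j [-0.25  0.17  1.63  0.    1.34 -1.58] 0.03495518399179833
roll needed -0.02694603563188025
shift cm (after roll) [-0.21 -0.13  0.28]
```

View pics/w3.png

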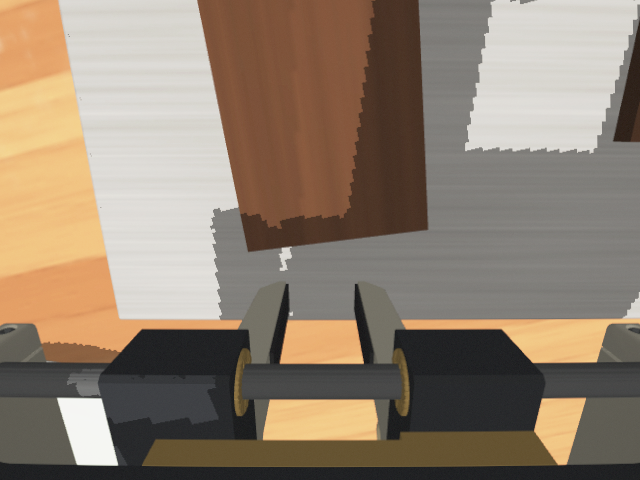

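move_arm([
  [0, 0, 0.25],
  [0.6, 0, 0],
  [0.6, 0, 0],
  [0.5, 0, 0],
  [0.5, 0, 0],
  [0.5, 0, 0],
  [0.5, 0, 0],
  [0.5, 0, 0],
], gripper=[3.5, 3.5, 3.5, 3.5, 3.5, 3.5, 3.5, 3.5], roll=[0, 0, 0, 0, 0, 0, 0, 0])

```text
time_s: 4.82
tcp_pos: [0.6135, -0.1323, 0.0813]
tool_rot: [0.0, 0.119, 0.993, -0.0]
contact_force: [1.4, -0.7, 0.3]
finger_gap: 0.035
```

```bash
python3 plan.py; python3 - <<'E'
from h import *
from cell import env,cams
c=cams.capture("wrist");cv2.imwrite("pics/w4.png",c["image"][:,:,::-1])
E
```

```text
t 4.825 tcp [ 0.6135 -0.1323  0.0813] toolx yaw 166.34 tilt 0.02 F [ 1.4 -0.7  0.3] j [-0.25  0.1   1.72  0.    1.33 -1.59] 0.035035992794133095
```

View pics/w4.png

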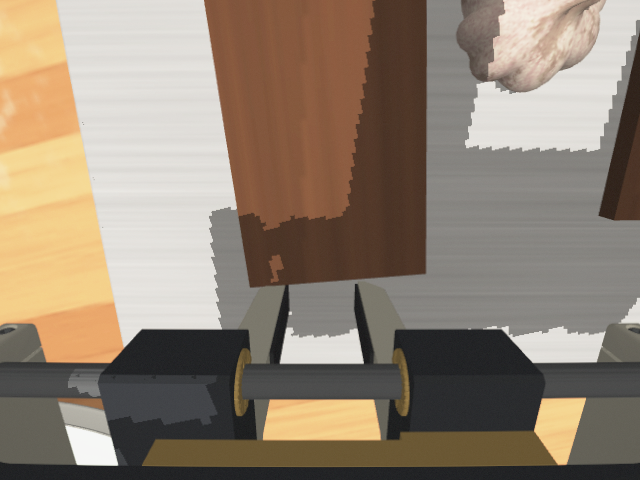

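move_arm([
  [0.5, 0, 0],
  [0.5, 0, 0],
  [0.5, 0, 0],
  [0.5, 0, 0],
  [0.5, 0, 0],
  [0.5, 0, 0],
  [0.5, 0, 0],
  [0.5, 0, 0],
], gripper=[3.5, 3.5, 3.5, 3.5, 3.5, 3.5, 3.5, 3.5], roll=[0, 0, 0, 0, 0, 0, 0, 0])

```text
time_s: 5.88
tcp_pos: [0.5745, -0.1228, 0.0811]
tool_rot: [-0.0, 0.119, 0.993, 0.0]
contact_force: [2.7, -0.4, -0.2]
finger_gap: 0.0353
```

```bash
python3 plan.py; python3 - <<'E'
from h import *
from cell import env,cams
c=cams.capture("wrist");cv2.imwrite("pics/w5.png",c["image"][:,:,::-1])
c=cams.capture("top");cv2.imwrite("pics/t5.png",cv2.resize(c["image"][155:285,240:415,::-1],None,fx=4.5,fy=4.5,interpolation=cv2.INTER_CUBIC))
E
```

```text
t 5.875 tcp [ 0.5745 -0.1228  0.0811] toolx yaw 166.34 tilt 0.0 F [ 2.7 -0.4 -0.2] j [-0.25  0.01  1.81  0.    1.32 -1.59] 0.03525081067825718
```

View pics/w5.png

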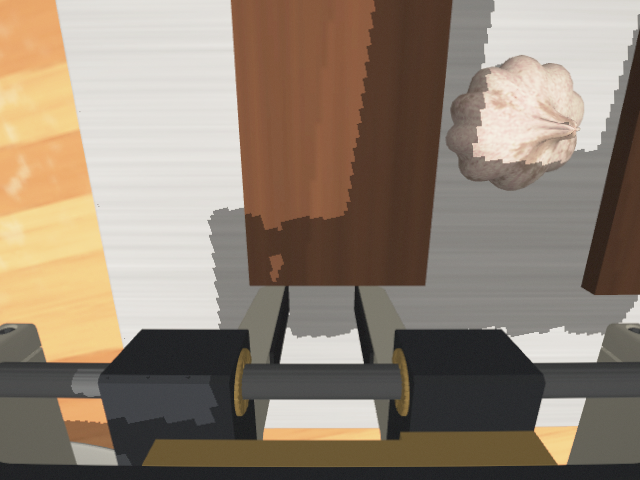

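View pics/t5.png

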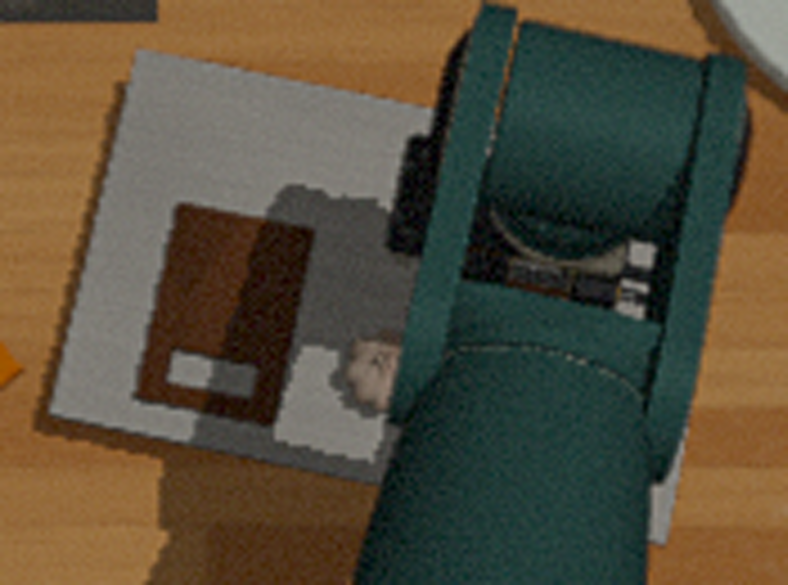

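```bash
python3 - <<'E'
from m1 import *
s=np.load("step.npy");s0=env.read_state();c=cams.capture("wrist")
ex=np.array([np.cos(s[2]),np.sin(s[2])]);ey=np.array([-ex[1],ex[0]])
def S(uv,z):
    p=px2w(c,uv,[z]*len(uv),s0)[:,:2]-s[:2];return np.c_[p@ex,p@ey].round(4).tolist()
print("board R/L back, L,R at top row",S([(427,285),(250,286),(452,2),(232,2)],.07))
print("garlic L,R edges",S([(447,125),(584,125)],.085), S([(447,125),(584,125)],.075),S([(515,125)],.085))
print("short",S([(595,294)],.07))
E
```

```text
board R/L back, L,R at top row [[0.1433, -0.026], [0.1438, -0.1164], [0.018, -0.0269], [0.0182, -0.1162]]
garlic L,R edges [[0.066, -0.0294], [0.0657, 0.0266]] [[0.0658, -0.0259], [0.0654, 0.034]] [[0.0659, -0.0017]]
short [[0.1486, 0.0625]]
```

move_arm([
  [0.3, -0.05, 0],
  [0.3, -0.05, 0],
  [0.3, -0.05, 0],
  [0.3, -0.05, 0],
  [0.3, -0.05, 0],
  [0, 0, 0],
], gripper=[3.5, 3.5, 3.5, 3.5, 3.5, 3.5], roll=[0, 0, 0, 0, 0, 0])

```text
time_s: 6.78
tcp_pos: [0.5595, -0.1218, 0.0812]
tool_rot: [-0.0, 0.119, 0.993, -0.0]
contact_force: [-0.0, -0.3, 0.6]
finger_gap: 0.035
```

```bash
python3 plan.py; python3 - <<'E'
from m1 import *
s=np.load("step.npy");s0=env.read_state();c=cams.capture("wrist");cv2.imwrite("pics/w6.png",c["image"][:,:,::-1])
E
```

```text
t 6.775 tcp [ 0.5595 -0.1218  0.0812] toolx yaw 166.34 tilt 0.0 F [-0.  -0.3  0.6] j [-0.26 -0.02  1.84 -0.    1.32 -1.59] 0.034969939667541174
```

View pics/w6.png

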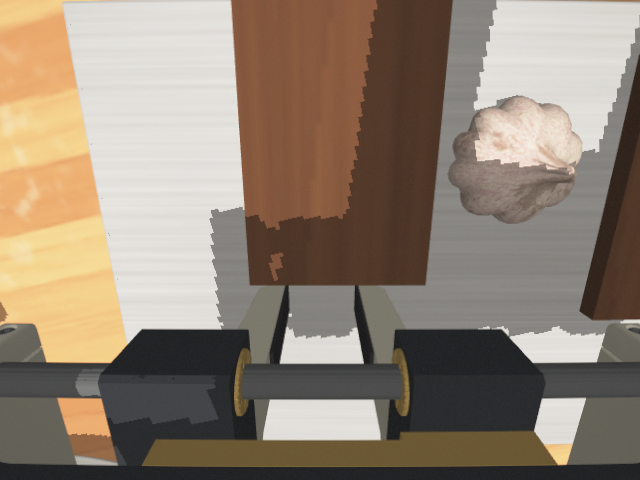

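```bash
cat > meas.py <<'E'
from m1 import *
s=np.load("step.npy");ex=np.array([np.cos(s[2]),np.sin(s[2])]);ey=np.array([-ex[1],ex[0]])
def S(c,s0,uv,z):
    p=px2w(c,uv,[z]*len(uv),s0)[:,:2]-s[:2];return np.c_[p@ex,p@ey].round(4).tolist()
E
python3 - <<'E'
from meas import *
s0=env.read_state();c=cams.capture("wrist")
print("back",S(c,s0,[(427,285),(250,286)],.07)); print("front edge",S(c,s0,[(100,1.5),(200,1.5),(500,1),(600,1)],.06))
print("garlic",S(c,s0,[(449,165),(581,165)],.085))
g=c["image"].astype(int).sum(2); print(g[:8,150],g[:8,600],g[280:292,320],g[280:292,400],g[280:292,265])
E
```

```text
back [[0.1289, -0.0284], [0.1294, -0.119]]
front edge [[-0.0003, -0.1783], [0.0002, -0.1348], [-0.0003, -0.0053], [-0.0009, 0.0386]]
garlic [[0.0674, -0.0293], [0.0672, 0.0265]]
[579 620 650 668 668 669 669 669] [441 577 603 634 646 644 641 638] [184 183 187 183 222 320 392 393 393 392 398 400] [168 169 160 170 213 324 403 398 406 402 400 401] [180 184 170 180 217 316 366 353 348 349 351 348]
```

move_arm([
  [0.2, -0.04, 0],
  [0.2, -0.04, 0],
  [0, 0, 0],
  [-0.5, 0, 0],
], gripper=[3.5, 3.5, 3.5, 3.5], roll=[0, 0, 0, 0])

```text
time_s: 7.38
tcp_pos: [0.5605, -0.1228, 0.0812]
tool_rot: [-0.0, 0.119, 0.993, -0.0]
contact_force: [0.8, 0.5, -0.6]
finger_gap: 0.0351
```

move_arm([
  [-1.5, 0, 0],
  [0, 0, -4],
  [0, 2, -6],
  [0, 3, -6],
  [0, 3, -6],
  [0, 2, 0],
  [0, 0, 0],
], gripper=[3.5, 3.5, 3.5, 3.5, 3.5, 3.5, 3.5], roll=[0, 0, 0, 0, 0, 0, 0])

```text
time_s: 8.25
tcp_pos: [0.5984, -0.0325, 0.2915]
tool_rot: [-0.0, 0.118, 0.993, 0.0]
contact_force: [-0.5, -0.1, 0.1]
finger_gap: 0.0349
```

```bash
python3 plan.py; python3 - <<'E'
from m1 import *
c=cams.capture("wrist");cv2.imwrite("pics/w7.png",c["image"][:,:,::-1])
E
```

```text
t 8.25 tcp [ 0.5984 -0.0325  0.2915] toolx yaw 166.43 tilt 0.04 F [-0.5 -0.1  0.1] j [-0.1  -0.06  1.53  0.    1.67 -1.43] 0.03489394547244898
```

View pics/w7.png

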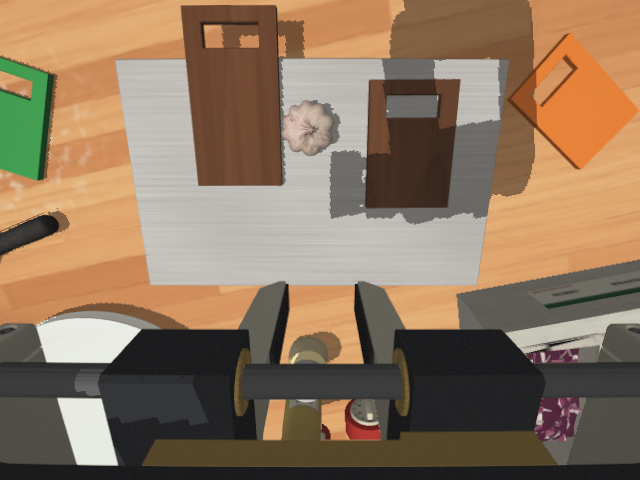

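The long board is square, and its slot (rows 24–48) is past the front edge at row ~60. The garlic at (308,128) is untouched. I'll measure the long board's overhang and re-measure the short board.

```bash
python3 - <<'E'
import cv2
im=cv2.imread("pics/w7.png")
cv2.imwrite("pics/w7a.png",cv2.resize(im[0:200,110:310],None,fx=3,fy=3,interpolation=cv2.INTER_CUBIC))
cv2.imwrite("pics/w7b.png",cv2.resize(im[50:220,330:520],None,fx=3,fy=3,interpolation=cv2.INTER_CUBIC))
E
```

```text
(no output)
```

View pics/w7a.png

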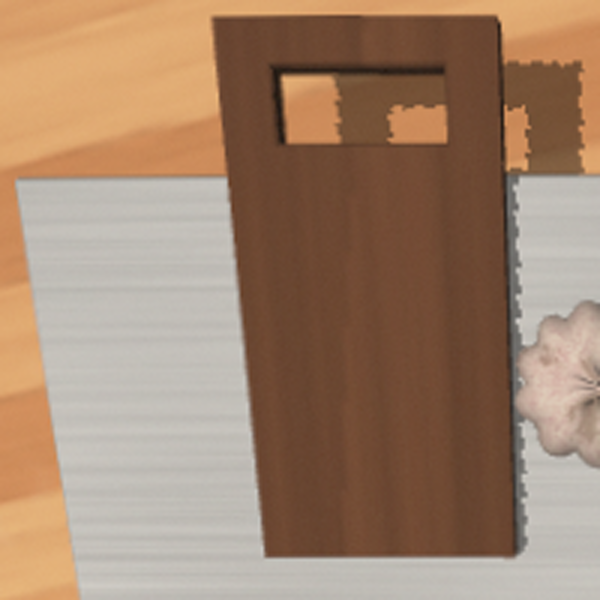

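View pics/w7b.png

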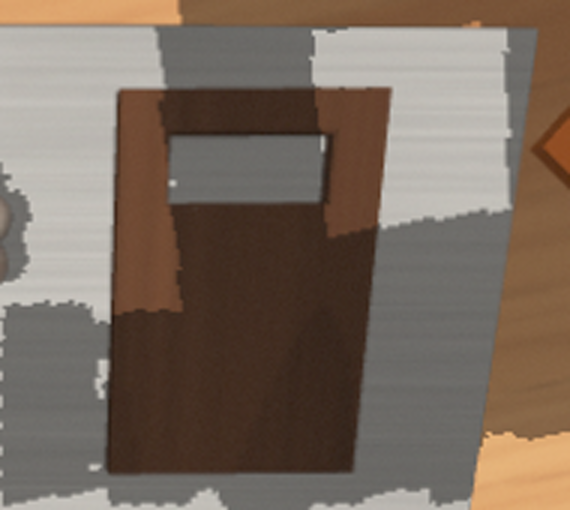

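```bash
python3 - <<'E'
from meas import *
s0=env.read_state();c=cams.capture("wrist")
A=lambda x,y:((x+.5)/3-.5+110,(y+.5)/3-.5)
B=lambda x,y:((x+.5)/3-.5+330,(y+.5)/3-.5+50)
st=px2w(c,[(478,284),(151,284.5),A(16,179),B(536,30)],[.06]*4,s0)
L=px2w(c,[A(517,555),A(266,557),A(213,17),A(498,15)],[.07]*4,s0)
Sh=px2w(c,[B(353,471),B(107,471),B(119,89),B(391,87)],[.07]*4,s0)
n,e=fit(st,.25,.4);print("new step",n,np.degrees(n[2]),e)
for nm,P,l in(("short",Sh,.13),("long",L,.17)):
    b,e=fit(P,l,.09);rep(nm,b,l,n);print(e)
print("edge by line",S(c,s0,[A(16,179),A(220,177),A(550,176),B(5,26),B(536,30)],.06))
print("garlic",S(c,s0,[(308,128)],.085))
print("long pts",S(c,s0,[A(517,555),A(266,557),A(213,17),A(498,15)],.07))
E
```

```text
new step [ 0.44255233 -0.00439167 -0.234997  ] -13.464336562601313 [ 1.9  0.5  1.3 -2.3 -1.5 -1.1 -1.7  2.9]
short [ 0.4871  0.0897 -0.2303] front in step 0.0214 0.1019 rel yaw 0.27 back [0.6137 0.06  ]
[ 0.3 -0.2  0.9 -0.1 -0.8  0.2 -0.4  0.1]
long [ 0.3827 -0.0706 -0.2358] front in step -0.0428 -0.0783 rel yaw -0.04 back [ 0.548  -0.1103]
[ 0.7 -0.3  0.3  0.2 -0.5 -0.2 -0.4  0.3]
edge by line [[-0.0014, -0.1953], [-0.0015, -0.1263], [-0.0015, -0.0158], [-0.0015, 0.0226], [-0.0013, 0.2009]]
garlic [[0.0656, -0.0005]]
long pts [[0.1235, -0.0297], [0.1242, -0.1201], [-0.0452, -0.1198], [-0.0453, -0.0303]]
```

```bash
T=$(python3 tgt.py .180 .1026); echo $T; python3 plan.py $T 0.0805 166.37
```

```text
0.6439 0.049
t 8.35 tcp [ 0.5977 -0.0336  0.2906] toolx yaw 166.36 tilt 0.13 F [ 0.2 -0.  -0.3] j [-0.1  -0.06  1.53 -0.    1.67 -1.43] 0.03518153339804532
roll needed -0.013208504779299801
shift cm (after roll) [-2.54  9.12 21.01]
```

move_arm([
  [-1.0, 4, 0],
  [-1.0, 4, 0],
  [-0.5, 1.1, 0],
  [0, 0, 5],
  [0, 0, 5],
  [0, 0, 5],
  [0, 0, 3],
  [0, 0, 0],
], gripper=[3.5, 3.5, 3.5, 3.5, 3.5, 3.5, 3.5, 3.5], roll=[0, 0, 0, 0, 0, 0, 0, 0])

```text
time_s: 9.35
tcp_pos: [0.6421, 0.0479, 0.1094]
tool_rot: [-0.002, 0.119, 0.993, -0.001]
contact_force: [-0.0, -1.0, -0.4]
finger_gap: 0.0352
```

```bash
python3 plan.py 0.6439 0.049 0.0805 166.37; python3 - <<'E'
from m1 import *
c=cams.capture("wrist");cv2.imwrite("pics/w8.png",c["image"][:,:,::-1])
E
```

```text
t 9.35 tcp [0.6421 0.0479 0.1094] toolx yaw 166.29 tilt 0.28 F [-0.  -1.  -0.4] j [ 0.04  0.11  1.65 -0.    1.38 -1.3 ] 0.03524057689434315
roll needed -0.08078626739529682
shift cm (after roll) [-0.15  0.15  2.89]
```

View pics/w8.png

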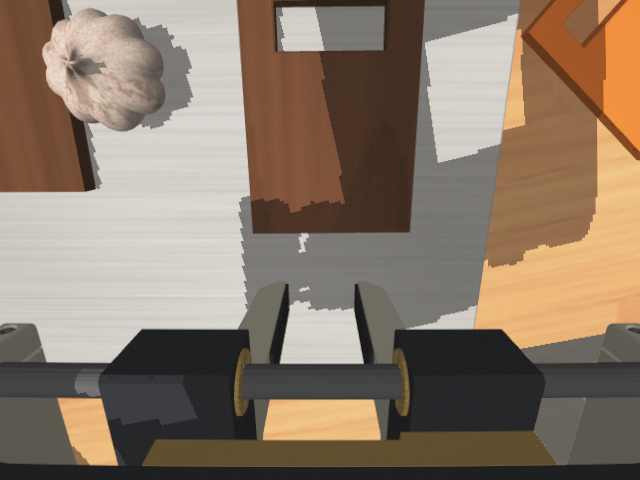

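move_arm([
  [0, 0.4, 2.0],
  [0, 0, 0.8],
  [0, 0, 0],
  [0.6, 0, 0],
  [0.6, 0, 0],
  [0.5, 0, 0],
  [0.5, 0, 0],
  [0.5, 0, 0],
], gripper=[3.5, 3.5, 3.5, 3.5, 3.5, 3.5, 3.5, 3.5], roll=[0, 0, 0, 0, 0, 0, 0, 0])

```text
time_s: 10.4
tcp_pos: [0.618, 0.0594, 0.0845]
tool_rot: [0.0, 0.119, 0.993, -0.0]
contact_force: [3.1, -1.0, 0.2]
finger_gap: 0.0356
```

```bash
python3 plan.py; python3 - <<'E'
from m1 import *
c=cams.capture("wrist");cv2.imwrite("pics/w9.png",c["image"][:,:,::-1])
E
```

```text
t 10.4 tcp [0.618  0.0594 0.0845] toolx yaw 166.34 tilt 0.04 F [ 3.1 -1.   0.2] j [ 0.05  0.08  1.73 -0.    1.33 -1.28] 0.035636331232694364
```

View pics/w9.png

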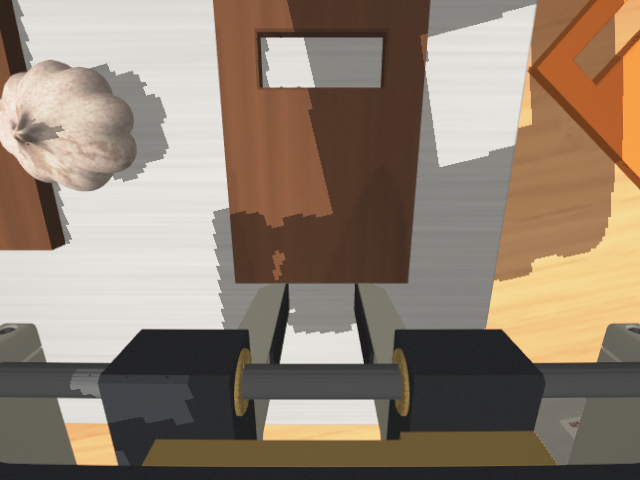

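move_arm([
  [-0.3, 0, 0],
  [0, 0, 0.3],
  [0.5, 0, 0],
  [0.5, 0, 0],
  [0.5, 0, 0],
  [0.5, 0, 0],
  [0.5, 0, 0],
  [0.5, 0, 0],
], gripper=[3.5, 3.5, 3.5, 3.5, 3.5, 3.5, 3.5, 3.5], roll=[0, 0, 0, 0, 0, 0, 0, 0])

```text
time_s: 11.45
tcp_pos: [0.5916, 0.0658, 0.0813]
tool_rot: [0.0, 0.119, 0.993, 0.0]
contact_force: [0.9, -0.3, 0.7]
finger_gap: 0.035
```

move_arm([
  [0.5, 0, 0],
  [0.5, 0, 0],
  [0.5, 0, 0],
  [0.4, 0, 0],
  [0, 0, 0],
], gripper=[3.5, 3.5, 3.5, 3.5, 3.5], roll=[0, 0, 0, 0, 0])

```text
time_s: 12.08
tcp_pos: [0.5731, 0.0703, 0.0813]
tool_rot: [-0.0, 0.119, 0.993, 0.0]
contact_force: [-0.2, 0.8, 0.7]
finger_gap: 0.0348
```

```bash
python3 plan.py; python3 - <<'E'
from m1 import *
c=cams.capture("wrist");cv2.imwrite("pics/w10.png",c["image"][:,:,::-1])
E
```

```text
t 12.075 tcp [0.5731 0.0703 0.0813] toolx yaw 166.34 tilt 0.01 F [-0.2  0.8  0.7] j [ 0.08 -0.01  1.83  0.    1.32 -1.25] 0.03483076070593951
```

View pics/w10.png

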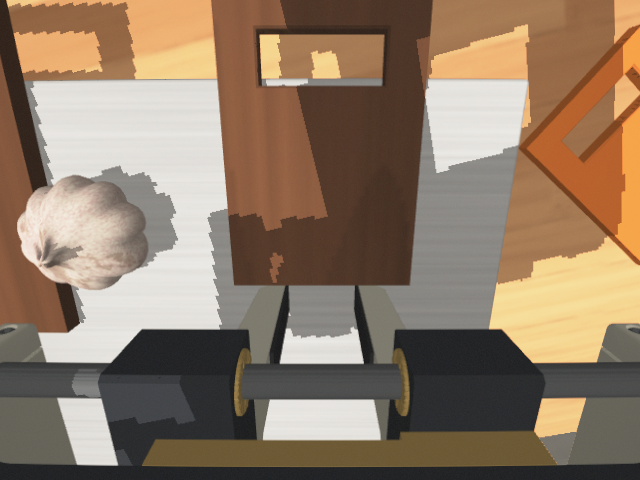

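The slot's rear edge (row ~87) is still slightly behind the step edge (row ~79). I'll measure what remains.

```bash
python3 - <<'E'
from meas import *
s0=env.read_state();c=cams.capture("wrist")
print("back",S(c,s0,[(234,285),(410,285)],.07),"slot rear",S(c,s0,[(262,87),(384,86)],.07),"slot front",S(c,s0,[(262,33),(384,32)],.07)); print("front edge",S(c,s0,[(100,79),(480,79)],.06))
g=c["image"].astype(int).sum(2); print(g[74:84,120],g[74:84,470],g[280:290,320],g[280:290,250],g[280:290,395],g[82:92,300])
E
```

```text
back [[0.0968, 0.0628], [0.0968, 0.1528]] slot rear [[0.0036, 0.0818], [0.0032, 0.1344]] slot front [[-0.0171, 0.0828], [-0.0175, 0.1334]]
front edge [[-0.0014, 0.006], [-0.0012, 0.1799]]
[372 373 373 370 360 482 583 631 660 667] [548 549 544 538 470 608 634 663 690 687] [189 192 191 193 222 321 394 396 400 400] [172 170 178 168 217 331 400 403 402 407] [157 157 160 158 208 319 404 402 405 401] [670 670 514 301 192 167 176 185 177 175]
```

move_arm([
  [0.3, 0, 0],
  [0.3, 0, 0],
  [0.3, 0, 0],
  [0.2, 0, 0],
  [0.2, 0, 0],
  [0, 0, 0],
], gripper=[3.5, 3.5, 3.5, 3.5, 3.5, 3.5], roll=[0, 0, 0, 0, 0, 0])

```text
time_s: 12.92
tcp_pos: [0.5606, 0.0734, 0.0812]
tool_rot: [-0.0, 0.119, 0.993, -0.0]
contact_force: [-0.4, 0.1, 0.6]
finger_gap: 0.0352
```

```bash
python3 plan.py; python3 - <<'E'
from m1 import *
c=cams.capture("wrist");cv2.imwrite("pics/w11.png",c["image"][:,:,::-1])
E
```

```text
t 12.925 tcp [0.5606 0.0734 0.0812] toolx yaw 166.34 tilt 0.02 F [-0.4  0.1  0.6] j [ 0.08 -0.04  1.85  0.    1.32 -1.25] 0.03516843007236416
```

View pics/w11.png

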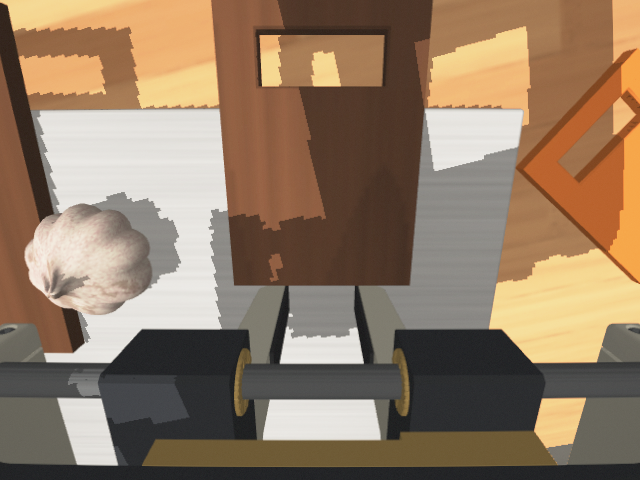

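```bash
python3 - <<'E'
from meas import *
s0=env.read_state();c=cams.capture("wrist")
g=c["image"].astype(int).sum(2); print(g[104:114,120],g[104:114,450],g[82:92,275],g[280:290,320])
b=S(c,s0,[(234,285),(410,285)],.07);e=S(c,s0,[(120,109.5),(450,109.5)],.06);sl=S(c,s0,[(275,86),(384,86)],.07)
print("back",b,"edge",e,"slot rear",sl,"garlic",S(c,s0,[(88,259)],.085))
# left (long) board back corner visible
print("long back corner",S(c,s0,[(73,352)],.07))
E
```

```text
[377 380 386 375 389 470 626 642 666 680] [466 336 339 331 469 588 643 672 687 691] [599 597 596 556 380 246 285 302 301 302] [187 195 195 186 209 298 410 420 422 420]
back [[0.084, 0.0628], [0.084, 0.1528]] edge [[-0.0011, 0.0131], [-0.0009, 0.1676]] slot rear [[-0.0096, 0.0874], [-0.0097, 0.1344]] garlic [[0.0643, 0.0012]]
long back corner [[0.1245, -0.0295]]
```

move_arm([
  [-0.5, 0, 0],
  [-1.5, 0, 0],
  [0, 0, -4],
  [0, 0, -6],
  [0, -2, -6],
  [0, -4, -6],
  [0, -4, 0],
], gripper=[3.5, 3.5, 3.5, 3.5, 3.5, 3.5, 3.5], roll=[0, 0, 0, 0, 0, 0, 0])

```text
time_s: 13.9
tcp_pos: [0.5594, -0.0243, 0.2974]
tool_rot: [0.003, 0.119, 0.993, 0.0]
contact_force: [0.8, 0.2, -0.6]
finger_gap: 0.0348
```

```bash
python3 plan.py; python3 - <<'E'
from m1 import *
c=cams.capture("wrist");cv2.imwrite("pics/w12.png",c["image"][:,:,::-1])
E
```

```text
t 13.9 tcp [ 0.5594 -0.0243  0.2974] toolx yaw 166.38 tilt 0.37 F [ 0.8  0.2 -0.6] j [-0.09 -0.15  1.6  -0.    1.68 -1.42] 0.03482049927982441
```

View pics/w12.png

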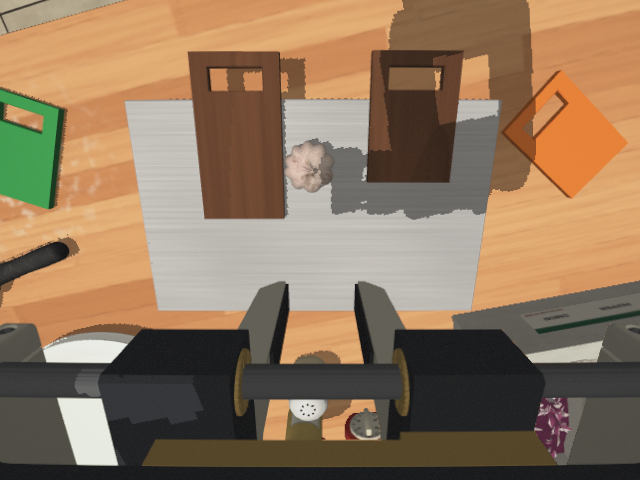

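Both slots are clear of the edge and both boards are square. Long front end at row ~52, short front end at ~50.5, step edge at ~100.5. I'll do a subpixel check of the overhangs.

```bash
python3 - <<'E'
from meas import *
im=cv2.imread("pics/w12.png").astype(float)
s0=env.read_state();c=cams.capture("wrist")
def edge(cols,r0,r1):
    out=[]
    for u in cols:
        p=cv2.GaussianBlur(im,(3,1),0)[r0:r1,u].sum(1);d=np.abs(np.diff(p));i=d.argmax()
        w=slice(max(0,i-1),i+2);out.append((u,r0+.5+(np.arange(len(d))[w]*d[w]).sum()/d[w].sum()))
    return out
def line(name,cols,r0,r1,z):
    P=np.array(S(c,s0,edge(cols,r0,r1),z)); k=np.polyfit(P[:,1],P[:,0],1);print(name,np.median(P[:,0]).round(4),"std",P[:,0].std().round(4),"slope deg",np.degrees(np.arctan(k[0])).round(2))
line("edgeL",range(135,185,2),93,108,.06);line("edgeM",range(300,360,3),93,108,.06);line("edgeR",range(468,494,2),93,108,.06)
line("long front",range(195,275,3),45,60,.07);line("long back",range(210,280,3),210,225,.07)
line("long slot rear",range(220,258,3),85,97,.07)
line("short front",range(378,455,3),44,58,.07);line("short back",range(375,445,3),175,190,.07);line("short slot rear",range(394,436,3),84,96,.07)
E
```

```text
edgeL -0.0018 std 0.0002 slope deg -0.49
edgeM -0.0022 std 0.0008 slope deg 0.02
edgeR -0.0021 std 0.0003 slope deg -1.75
long front -0.0461 std 0.0001 slope deg 0.31
long back 0.1229 std 0.0 slope deg 0.05
long slot rear -0.0101 std 0.001 slope deg -0.6
short front -0.0467 std 0.0 slope deg -0.02
short back 0.0825 std 0.0 slope deg 0.04
short slot rear -0.0107 std 0.0 slope deg 0.1
```

```bash
python3 - <<'E'
from cell import env
print(env.sign_off())
E
```

```text
the job is handed in; nothing more can be done
None
```

I slid both dark wooden boards forward along the step with two fingertips against their back ends, without gripping or lifting them, and handed the job in at about 14 s.

| Board | Overhang | Angle to the edge |
|---|---|---|
| Long | about 44.4 mm | within about 0.3° (started about 7° off) |
| Short | about 45.0 mm | within about 0.1° |

- **Hand slots:** both are fully clear of the front edge. These figures come from the wrist camera after the arm had pulled back.
- **Garlic:** while it squared up, the long board's front swung toward the garlic and came within a few millimetres. I pushed the rest of the way slightly sideways to widen that gap. The garlic's measured position agreed with its starting one to about 3 mm in every reading, which is about the measuring error, so I take it as unmoved.
- **Measurement disagreements:** one full-corner fit read the long board at 42.8 mm, but it showed residuals of 2–3 mm on the step's corners. I trusted the direct edge readings, which gave 44 to 44.5 mm, and left the board there.
- **Not checked:** I took no final picture from the top camera because the arm was in its view. The last wrist picture shows the orange and green look-alike boards and the end of the pizza cutter's handle with nothing apparently disturbed. The tomato and bench scraper were out of view, and the low pushes stayed on the step.

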